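# Free the stuck tea tin and pack the three tins as a pyramid

### The job

Lay the loose tea tin in the empty groove of the packing tray, beside the tin already there. Then free the tin stuck in the sloping holder by twisting it back and forth about its own axis (well over ten degrees, and back again, before it comes out) while pulling lightly, without dragging the holder along, and lay it on its side in the gap on top of the other two, lined up with them. Lower both tins right into place before letting go, and do not disturb the tea bowl or the upright steel can.

Things in the scene. Friction and masses are not known exactly. Their poses are not given: they have to be found in the camera images.
- tin_loose: Closed blue tea tin, a plain cylinder 60 mm in diameter, 140 mm long, about 0.25 kg (the three are alike). Origin at its centre, x along its length. This one lies level on a small cork bed on the table (axis 41 mm above the table), clear of tray and holder, and lifts straight off.
- tin_packed: Closed blue tea tin, a plain cylinder 60 mm in diameter, 140 mm long, about 0.25 kg (the three are alike). Origin at its centre, x along its length. This one already lies level in one groove of the tray.
- tin_stuck: Closed blue tea tin, a plain cylinder 60 mm in diameter, 140 mm long, about 0.25 kg (the three are alike). Origin at its centre, x along its length. This one is pushed into the holder's sloping socket: its x points up and out, 35 degrees above level, its y is level. 50 mm is inside, 90 mm stands out. Felt pads hold it tight; after 28 mm of outward travel they let go, after 50 mm it is clear.
- holder: Wooden holder, 3 kg, loose on the table: base 200 x 160 x 16 mm, with a square sleeve (90 mm wide and high over the outside, 60 mm long) that slopes up 35 degrees towards its +x, its open end facing the robot. Origin at the centre of the base's underside, z up; the tin's axis lies in its x-z plane. Pulling on the tin along its axis with more than about 12 to 18 N drags the holder along the table.
- holder_mouth (a point): Centre of the sleeve's open mouth, on the stuck tin's axis, 20 mm below the tin's centre along it. The sleeve's upper face is 45 mm from the axis.
- holder_seat (a point): Point of the holder at which the stuck tin's centre is while fully in. The pads' friction on the tin is 25 to 40 N, more than the holder stands in a straight pull. While the tin turns about its axis (0.7 to 1.3 N m) the friction acts mostly against the turning, so each twist of some 20 degrees or more lets a light pull draw it out several mm.
- tray: Plywood packing tray, fixed, 210 mm (its x) by 230 mm (its y), rim 30 mm high. Two shallow V grooves run along its x at y = +44 and -44 mm, each for one tin on its side. Origin at the centre of the underside, z up. The packed tin lies in the -y groove; the +y groove is empty. 28 mm stay free between tins in the two grooves.
- groove_left (a point): Where the centre of a tin lying in the empty +y groove is, 50 mm above the tray's underside.
- groove_right (a point): Where the centre of a tin lying in the -y groove is (the packed tin's groove), 50 mm above the tray's underside.
- saddle (a point): Where the centre of a third tin is when it lies in the gap on top of the two others, 91 mm above the tray's underside, midway between the grooves.
- tea_bowl: Bystander: white tea bowl, 110 mm across, 65 high. Origin at the centre of its underside. To be left alone.
- tall_tin: Bystander: plain upright steel can, 90 across, 120 high. Origin at the centre of its underside. To be left alone.
Not all that is in view belongs to the job. Leave any purple or red look-alike of the tin_stuck alone.

How it is judged:
By the outcome, as a careful person would: the job done as asked, in the order asked, and still so for the second after the job is handed in, with the robot touching nothing.
It also fails if it takes over 67 s, if anything falls off the work surface, if the arm or the gripper's body presses on something with over 40 N, if the wrist force passes 120 N, or if a joint passes its speed limit or range.

### The arm

A 6-joint arm with a two-finger parallel gripper is mounted at the origin on the work surface. World frame = base frame: x ahead of the robot, y to its left, z up, the work surface at z = 0. Lengths are in m, angles in rad, forces in N, time in s.
With the tool pointing down it reaches from about 0.25 to 0.775 m from the base axis. Payload 4 kg.
Tool frame: the origin (TCP) lies between the finger pads; the fingertips stand 11 mm ahead of it and the grasp point (between the pads) lies 8 mm behind it (nose_length is the distance from the TCP to the fingertips, in m); z points along the fingers, y is the line along which they close (so a half turn about z gives the same grasp; the last joint's range is limited). The gripper opens to 94 mm and grips with 3 to 60 N. Pads are 16 mm wide; open, the fingers measure 119 mm over their backs; the gripper's body (75 mm by 177 mm) begins 78 mm behind the grasp point.
Start: joints at [-1.248, 0.087, 1.371, -0, 1.684, -0.103], TCP at [0.227, -0.501, 0.18] pointing down, gripper open.
Joint ranges: [-3.1, 3.1], [-0.76, 2.03], [0.27, 2.55], [-1.08, 4.22], [0.17, 2.65], [-2.57, 2.57]. Speed limits (rad/s): [2.79, 2.79, 3.14, 3.14, 3.14, 3.14].

### API

Orientations are given as a 3x3 rotation matrix whose columns are the frame's x, y, z axes.
In Python, from cell import * gives the robot as it stands.
- The arm moves only by the shell command python3 -m crank 'ROWS' [FORCE]. ROWS is JSON, a list of rows, each an object with "claw": the finger opening in cm, from 0 to 9.4; "travel": the shift along the tool's x, y, z in cm, a list of three; "rotation": the turn, a rotation vector about the tool's x, y, z in degrees, a list of three. A call has 1 to 12 rows; each row is the pose to reach, as a shift and turn from the pose commanded when the call began, along the tool's axes at that moment; what a row does not reach only later rows make up. A row lasts 1/12 s, in which the tool goes at most 41.7 mm and 7.16 degrees, less where a joint would pass 70% of its speed; a pose out of reach is approached as far as the arm can. A call with a gripper value outside its range is refused whole. The fingers move at their own pace and stop on an object; FORCE is the grip in N (left out, the last holds). Time passes only in rows, so rows that repeat a pose let the fingers close. It gives the time, the measured TCP pose, the force, the opening and the grip force at its end, in the units of the state.
- sense(): the state, without advancing time (a new reading comes with each control period).
- grab_frame(name): name is "side" or "top" or "wrist"; returns a dict with "frame" (400x640x3 uint8, red, green, blue), "z_map" (400x640 float32, m along the optical axis (not along the pixel's ray), 0 where there is no reading), "fx", "fy", "cx", "cy" (pixels), "pose" (4x4, takes a point from camera to world coordinates). Camera axes: x right, y down, z forward; pixel columns grow to the right and rows downward; lengths in m; the calibration is good to about 2 mm. A picture is of the moment at which its call begins.
- sign_off(): hands the job in; it is judged then, once.
The state is a dict: "time_s": time; "joint_positions": joint angles; "joint_velocities": joint speeds; "joint_torque": joint torques, N m; "tool_pos": TCP position; "tool_rot": TCP orientation; "force": force on the tool from outside, world axes, zero at the start; "torque": the same for the moment, N m; "width": finger opening in m; "grip_force": force on a finger pad.
Only numpy, scipy, OpenCV 4.12 (cv2) and the standard library are available. Lean on these libraries where they do the work, as an engineer would, in place of code of your own. Each camera call takes 0.05 s, during which the arm holds its last target. There are 200 camera calls.

## Working session

There is one attempt and no reset: what is moved stays moved. The work goes in short steps, Python scripts to look and compute and a shell command to move; the robot and the scene stay as the last step left them, time stands still between calls to the robot, and variables do not carry over. Pictures are saved under pics/ and viewed, at most 12 in all, crops included, and the job is handed in when it is done.

```bash
ls; mkdir -p pics; python3 - <<'E'
from cell import *
import cv2,numpy as np
for n in("top","side"):
    f=grab_frame(n); cv2.imwrite(f"pics/{n}1.png",f["frame"][:,:,::-1]); np.savez(f"pics/{n}1.npz",**f)
    print(n,f["fx"],f["cx"],f["cy"],f["pose"].round(3).tolist())
s=sense();print(s["tool_pos"],np.round(s["tool_rot"],3),s["width"])
E
```

```text
pics
top 483.8971514136117 308.9643143678002 193.94215215981103 [[-0.008, -0.994, 0.109, 0.302], [-1.0, 0.008, 0.001, -0.099], [-0.002, -0.109, -0.994, 1.418], [0.0, 0.0, 0.0, 1.0]]
side 499.42399420578585 323.0094074960075 201.5166792051543 [[0.999, -0.022, 0.04, 0.401], [-0.043, -0.742, 0.669, -0.892], [0.015, -0.67, -0.742, 0.957], [0.0, 0.0, 0.0, 1.0]]
[ 0.22697165 -0.50040312  0.17844229] [[ 0.911  0.413 -0.001]
 [ 0.413 -0.911  0.002]
 [ 0.    -0.002 -1.   ]] 0.09424396011675053
```

View pics/top1.png

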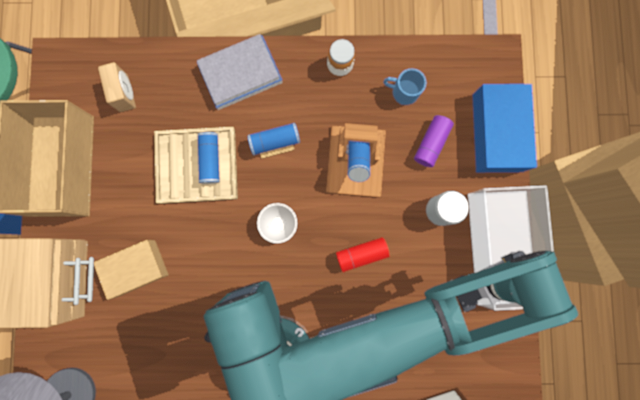

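View pics/side1.png

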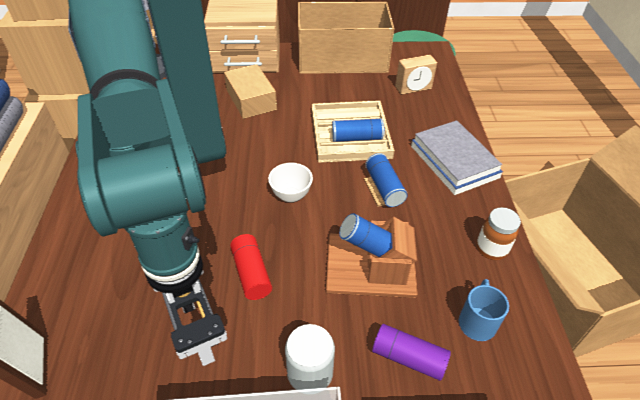

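The top view shows three blue cylinders:
- (208,157) lies in the tray, so it is the packed tin.
- (273,139) lies on the cork bed, so it is the loose tin.
- (359,160) slopes in the wooden holder, so it is the stuck tin.

The purple (434,141) and red (363,254) cylinders are decoys. The bowl is at (277,223) and the steel can at (447,208). Next I'll measure them and confirm in a crop.

```bash
cat > h.py <<'E'
import numpy as np,cv2
from scipy.optimize import least_squares
def world(f):
    z=f["z_map"];v,u=np.mgrid[:z.shape[0],:z.shape[1]]
    P=np.stack([(u-f["cx"])/f["fx"]*z,(v-f["cy"])/f["fy"]*z,z],-1)
    return P@f["pose"][:3,:3].T+f["pose"][:3,3]
def blue(f):
    h=cv2.cvtColor(f["frame"],cv2.COLOR_RGB2HSV)
    return ((h[...,0]>100)&(h[...,0]<122)&(h[...,1]>140)&(h[...,2]>60)&(f["z_map"]>0)).astype(np.uint8)
def cyl(Q,d0):
    """fit axis of 30 mm cylinder to side points; returns centre (mid of extent), axis"""
    c0=Q.mean(0)-[0,0,.02]; k=np.argmax(np.abs(d0)); o=[i for i in range(3) if i!=k]
    def ax(p):
        d=np.zeros(3);d[k]=np.sign(d0[k]);d[o]=p[2:];d/=np.linalg.norm(d);c=c0.copy();c[o]+=p[:2];return c,d
    def r(p):
        c,d=ax(p);w=Q-c;return np.linalg.norm(w-np.outer(w@d,d),axis=1)-.03
    d0=np.array(d0)/abs(d0[k]); s=least_squares(r,[0,0,*d0[o]],loss="soft_l1",f_scale=.002)
    c,d=ax(s.x);t=(Q-c)@d;lo,hi=np.percentile(t,[1,99])
    return c+d*(lo+hi)/2,d,hi-lo,np.sqrt(np.mean(s.fun**2))
E
python3 - <<'E'
from h import *
for n in("top","side"):
    f=dict(np.load(f"pics/{n}1.npz"));W=world(f);m=blue(f)
    N,L,st,ce=cv2.connectedComponentsWithStats(m)
    for i in range(1,N):
        if st[i,4]<300:continue
        Q=W[cv2.erode((L==i).astype(np.uint8),np.ones((2,2)))>0]
        _,_,V=np.linalg.svd(Q-Q.mean(0),full_matrices=False)
        c,d,l,e=cyl(Q,V[0]); print(n,ce[i].round(),st[i,4],c.round(4),d.round(3),"yaw",np.degrees(np.arctan2(d[1],d[0])).round(1),round(l,4),round(e,4))
    # tray / holder wood points
    if n=="top":
        cv2.imwrite("pics/crop1.png",cv2.resize(f["frame"][100:280,140:480,::-1],None,fx=2.3,fy=2.3,interpolation=2))
        h=cv2.cvtColor(f["frame"],cv2.COLOR_RGB2HSV)
        x,y,z=W[...,0],W[...,1],W[...,2]
        reg=np.zeros(z.shape,bool);reg[115:215,145:245]=1
        t=W[reg&(z>.022)&(z<.036)];print("rim",cv2.minAreaRect((t[:,:2]*1000).astype(np.float32)),len(t))
        reg[:]=0;reg[110:210,320:395]=1
        t=W[reg&(z>.01)&(z<.022)];print("base",cv2.minAreaRect((t[:,:2]*1000).astype(np.float32)),len(t))
        for nm,a in(("bowl",(190,255,250,305)),("can",(185,232,420,472))):
            q=W[a[0]:a[1],a[2]:a[3]].reshape(-1,3);q=q[q[:,2]>.03];print(nm,((q.min(0)+q.max(0))/2).round(3),(q.max(0)-q.min(0)).round(3))
E
```

```text
top [504. 128.] 4951 [ 0.6336 -0.6469  0.0689] [-1.    -0.008 -0.012] yaw -179.5 0.2304 0.0233
top [274. 139.] 783 [0.6168 0.0032 0.0406] [-0.26   0.966 -0.004] yaw 105.1 0.1169 0.0024
top [208. 157.] 751 [0.5564 0.1922 0.0496] [-0.999 -0.043  0.006] yaw -177.5 0.1171 0.0024
top [359. 153.] 437 [ 0.5372 -0.2326  0.1115] [-0.805  0.072  0.589] yaw 174.9 0.0866 0.0015
top [ 10. 224.] 358 [ 0.4195  1.1381 -0.5589] [-0.154  0.178 -0.972] yaw 130.9 0.2378 0.0066
rim ((545.6720581054688, 236.12905883789062), (211.37542724609375, 232.74681091308594), 2.809556722640991) 1780
base ((541.3640747070312, -233.14584350585938), (160.31890869140625, 225.68417358398438), 84.56642150878906) 1713
bowl [ 0.364 -0.025  0.724] [0.124 0.148 1.388]
can [ 0.379 -0.332  0.724] [0.154 0.465 1.388]
side [358. 130.] 889 [0.5586 0.1932 0.0506] [-0.999 -0.053 -0.005] yaw -177.0 0.1212 0.0026
side [383. 175.] 820 [0.6164 0.0039 0.0413] [ 0.255 -0.967  0.001] yaw -75.2 0.1185 0.0017
side [372. 238.] 948 [ 0.5378 -0.232   0.1115] [ 0.81  -0.078 -0.581] yaw -5.5 0.0857 0.0014
```

View pics/crop1.png

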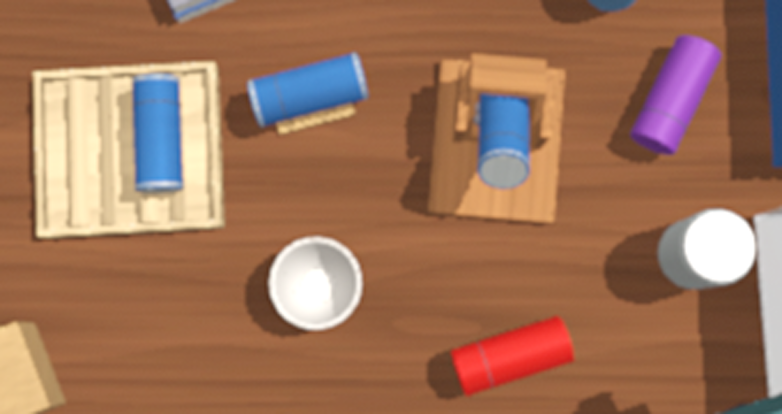

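The crop confirms three plain blue tins: packed in the tray, loose on cork, stuck in the wooden sleeve. Both views agree to about 1 mm. Next I need a helper that turns target poses into shifts and turns.

```bash
cat >> h.py <<'E'
from scipy.spatial.transform import Rotation as Ro
def frame(x,z):
    z=np.array(z,float)/np.linalg.norm(z);x=np.array(x,float);x-=x@z*z;x/=np.linalg.norm(x)
    return np.stack([x,np.cross(z,x),z],1)
def yaw(a): a=np.radians(a);return frame([np.cos(a),np.sin(a),0],[0,0,-1])
def to(p,R):
    from cell import sense
    s=sense();C=np.array(s["tool_rot"])
    print("t",s["time_s"],"travel",((C.T@(np.array(p)-s["tool_pos"]))*100).round(2),"rot",Ro.from_matrix(C.T@R).as_rotvec(degrees=True).round(1))
E
python3 -c "
from h import *
to([.617,.003,.30],yaw(105)); to([.617,.003,.041],yaw(105))"
```

```text
t 0.1 travel [ 56.31 -29.76 -12.09] rot [ -0.1  -0.1 -80.6]
t 0.1 travel [ 56.31 -29.71  13.81] rot [ -0.1  -0.1 -80.6]
```

```bash
python3 -m crank '[{"claw":9.4,"travel":[0,0,-4],"rotation":[0,0,0]},{"claw":9.4,"travel":[0,0,-8],"rotation":[0,0,0]},{"claw":9.4,"travel":[3,-2,-12],"rotation":[0,0,-5]},{"claw":9.4,"travel":[6,-4,-12],"rotation":[0,0,-11]},{"claw":9.4,"travel":[9.5,-6,-12],"rotation":[0,0,-17]},{"claw":9.4,"travel":[13,-8,-12],"rotation":[0,0,-23]},{"claw":9.4,"travel":[16.5,-10,-12],"rotation":[0,0,-29]},{"claw":9.4,"travel":[20,-12,-12],"rotation":[0,0,-35]},{"claw":9.4,"travel":[23.5,-14,-12],"rotation":[0,0,-41]},{"claw":9.4,"travel":[27,-16,-12],"rotation":[0,0,-47]},{"claw":9.4,"travel":[30.5,-18,-12],"rotation":[0,0,-53]},{"claw":9.4,"travel":[34,-20,-12],"rotation":[0,0,-59]}]' 30; python3 -c "
from h import *
to([.617,.003,.13],yaw(105))"
```

```text
time_s: 1.1
tool_pos: [0.4548, -0.1764, 0.2991]
tool_rot: [[0.11, 0.994, -0.0], [0.994, -0.11, 0.0], [0.0, -0.0, -1.0]]
force: [1.3, -0.2, -0.6]
width: 0.0944
grip_force: 0.0
t 1.1 travel [19.61 14.16 16.91] rot [ -0.   -0.  -21.3]
```

```bash
python3 -m crank '[{"claw":9.4,"travel":[3.3,2.3,0],"rotation":[0,0,-6]},{"claw":9.4,"travel":[6.6,4.7,0],"rotation":[0,0,-12]},{"claw":9.4,"travel":[9.9,7.1,1],"rotation":[0,0,-18]},{"claw":9.4,"travel":[13.2,9.5,3],"rotation":[0,0,-21.3]},{"claw":9.4,"travel":[16,11.6,5],"rotation":[0,0,-21.3]},{"claw":9.4,"travel":[18,13,8],"rotation":[0,0,-21.3]},{"claw":9.4,"travel":[19.6,14.2,11],"rotation":[0,0,-21.3]},{"claw":9.4,"travel":[19.6,14.2,14],"rotation":[0,0,-21.3]},{"claw":9.4,"travel":[19.6,14.2,16.9],"rotation":[0,0,-21.3]},{"claw":9.4,"travel":[19.6,14.2,16.9],"rotation":[0,0,-21.3]}]'; python3 - <<'E'
from h import *; from cell import *
f=grab_frame("wrist");cv2.imwrite("pics/w1.png",f["frame"][:,:,::-1])
W=world(f);m=blue(f);N,L,st,ce=cv2.connectedComponentsWithStats(m)
i=1+np.argmax(st[1:,4]);Q=W[L==i]
c,d,l,e=cyl(Q[::7],[-.26,.966,0]);print(ce[i],c,d,np.degrees(np.arctan2(d[1],d[0])),l,e)
to([.617,.003,.041],yaw(105))
E
```

```text
time_s: 1.93
tool_pos: [0.613, 0.0011, 0.1213]
tool_rot: [[-0.255, 0.967, -0.016], [0.967, 0.255, 0.001], [0.005, -0.015, -1.0]]
force: [-1.1, -0.8, -0.8]
width: 0.0941
grip_force: 0.0
[328.40201291 217.97151538] [ 0.62086283 -0.00969046  0.04175437] [-0.25200079  0.96772407 -0.00239296] 104.59598291274968 0.09602072965700971 0.0005367312791502776
t 1.9833 travel [0.15 0.36 8.43] rot [-0.6 -0.2 -0.3]
```

View pics/w1.png

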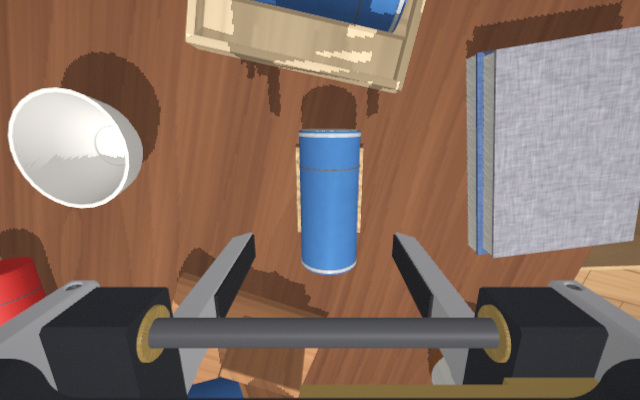

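The wrist view shows the tin centred between the fingers, x 300–360, y 130–272, with a lid seam at row 170. I'll re-measure the end-to-end extent from depth, because the seam splits the blue mask.

```bash
python3 - <<'E'
from h import *; from cell import *
fs={"top":dict(np.load("pics/top1.npz")),"side":dict(np.load("pics/side1.npz")),"wrist":grab_frame("wrist")}
T={"loose":([.617,.0035,.041],[-.256,.967,0]),"packed":([.5575,.1927,.05],[.999,.047,0]),"stuck":([.5375,-.2323,.1115],[-.8075,.075,.585])}
for n,f in fs.items():
    W=world(f).reshape(-1,3)
    for k,(c,d) in T.items():
        d=np.array(d)/np.linalg.norm(d);w=W-c;t=w@d;r=np.linalg.norm(w-np.outer(t,d),axis=1)
        q=t[(r<.033)&(r>.024)&(abs(t)<.1)&(w[:,2]-t*d[2]>.012)]
        if len(q)>100:
            a,b=np.percentile(q,[.5,99.5]);print(n,k,len(q),a.round(4),b.round(4),(np.array(c)+d*(a+b)/2).round(4), "from top end:",(np.array(c)+d*(b-.07)).round(4))
E
```

```text
top loose 826 -0.0677 0.0718 [0.6165 0.0055 0.041 ] from top end: [0.6165 0.0053 0.041 ]
top packed 841 -0.0684 0.0698 [0.5582 0.1927 0.05  ] from top end: [0.5573 0.1927 0.05  ]
top stuck 522 -0.0556 0.056 [ 0.5373 -0.2323  0.1116] from top end: [ 0.5488 -0.2334  0.1033]
side loose 793 -0.0706 0.0728 [0.6167 0.0046 0.041 ] from top end: [0.6163 0.0062 0.041 ]
side packed 620 -0.0691 0.0712 [0.5586 0.1928 0.05  ] from top end: [0.5587 0.1928 0.05  ]
side stuck 738 -0.0475 0.0548 [ 0.5346 -0.232   0.1136] from top end: [ 0.5498 -0.2334  0.1026]
wrist loose 7624 -0.0683 0.0705 [0.6167 0.0046 0.041 ] from top end: [0.6169 0.004  0.041 ]
wrist packed 1454 -0.0102 0.0728 [0.5888 0.1942 0.05  ] from top end: [0.5603 0.1928 0.05  ]
```

```bash
python3 -m crank '[{"claw":9.4,"travel":[0,0,0],"rotation":[0,0,0]},{"claw":9.4,"travel":[0,0,0],"rotation":[0,0,0]}]'; python3 -c "
from h import *
to([.617,.0048,.041],yaw(105))"
```

```text
time_s: 2.2
tool_pos: [0.6194, -0.0004, 0.1339]
tool_rot: [[-0.253, 0.967, 0.006], [0.967, 0.253, -0.001], [-0.002, 0.005, -1.0]]
force: [0.3, -0.7, 0.4]
width: 0.094
grip_force: 0.0
t 2.2 travel [ 0.59 -0.15  9.29] rot [ 0.3  0.1 -0.3]
```

```bash
python3 -m crank '[{"claw":9.4,"travel":[0.1,0,1.5],"rotation":[0,0,0]},{"claw":9.4,"travel":[0.2,0,3.5],"rotation":[0,0,0]},{"claw":9.4,"travel":[0.2,0,5.5],"rotation":[0,0,0]},{"claw":9.4,"travel":[0.2,0,7.2],"rotation":[0,0,0]},{"claw":9.4,"travel":[0.2,0,8.3],"rotation":[0,0,0]},{"claw":9.4,"travel":[0.2,0,8.8],"rotation":[0,0,0]},{"claw":9.4,"travel":[0.2,0,8.8],"rotation":[0,0,0]},{"claw":5,"travel":[0.2,0,8.8],"rotation":[0,0,0]},{"claw":5,"travel":[0.2,0,8.8],"rotation":[0,0,0]},{"claw":5,"travel":[0.2,0,8.8],"rotation":[0,0,0]},{"claw":5,"travel":[0.2,0,8.8],"rotation":[0,0,0]},{"claw":5,"travel":[0.2,0,8.8],"rotation":[0,0,0]}]' 30
```

```text
time_s: 3.2
tool_pos: [0.6177, 0.0019, 0.0432]
tool_rot: [[-0.254, 0.967, 0.001], [0.967, 0.254, -0.0], [-0.001, 0.001, -1.0]]
force: [-0.9, -0.3, 0.5]
width: 0.0643
grip_force: 0.0
```

```bash
python3 -m crank '[{"claw":4,"travel":[0,0,0],"rotation":[0,0,0]},{"claw":4,"travel":[0,0,0],"rotation":[0,0,0]},{"claw":4,"travel":[0,0,0],"rotation":[0,0,0]},{"claw":4,"travel":[0,0,-1],"rotation":[0,0,0]},{"claw":4,"travel":[0,0,-2.5],"rotation":[0,0,0]},{"claw":4,"travel":[0,0,-5],"rotation":[0,0,0]},{"claw":4,"travel":[0,0,-8],"rotation":[0,0,0]},{"claw":4,"travel":[0,0,-10],"rotation":[0,0,0]},{"claw":4,"travel":[0,0,-11],"rotation":[0,0,0]},{"claw":4,"travel":[0,0,-11],"rotation":[0,0,0]}]' 30;  python3 -c "
from h import *
to([.549,.280,.12],yaw(182.8))"
```

```text
time_s: 4.03
tool_pos: [0.6192, 0.0018, 0.1566]
tool_rot: [[-0.254, 0.967, 0.007], [0.967, 0.254, -0.001], [-0.002, 0.007, -1.0]]
force: [-0.3, -0.6, -0.4]
width: 0.0402
grip_force: 0.0
t 4.0333 travel [28.69  0.25  3.6 ] rot [  0.2   0.4 -78.1]
```

```bash
python3 - <<'E'
from h import *; from cell import *
f=grab_frame("wrist");cv2.imwrite("pics/w2.png",f["frame"][:,:,::-1]);np.savez("pics/w2.npz",**f)
print(sense()["tool_pos"],sense()["width"],sense()["force"])
E
```

```text
[0.61805983 0.00191087 0.15402575] 0.03989491840821679 [-0.41502207  0.31872981 -1.4453727 ]
```

View pics/w2.png

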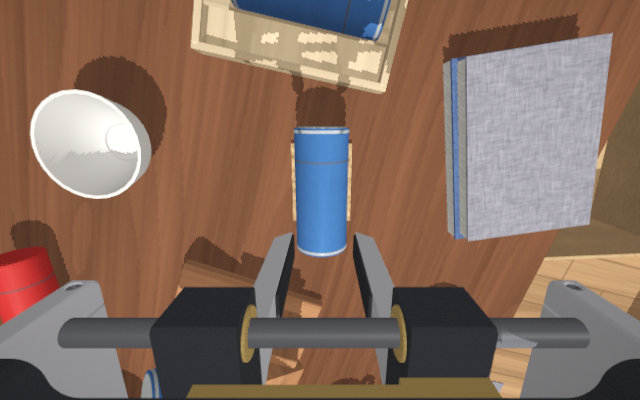

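The tin is still on its bed at (322,190), and the empty fingers stand at (285–365, 235). I'll check the geometry by projecting the TCP into this view.

```bash
python3 - <<'E'
from h import *; from cell import *
f=dict(np.load("pics/w2.npz"));s=sense();C=np.array(s["tool_rot"]);p=np.array(s["tool_pos"])
def proj(x):
    q=f["pose"][:3,:3].T@(x-f["pose"][:3,3]);return (q[:2]/q[2]*f["fx"]+[f["cx"],f["cy"]]).round(),q[2].round(3)
print("campose",f["pose"].round(3).tolist())
for n,o in(("tcp",[0,0,0]),("tipL",[0,.02,.011]),("tipR",[0,-.02,.011]),("grasp",[0,0,-.008])):print(n,proj(p+C@np.array(o)))
print("tin ends",proj([.6167-.256*.07,.0048+.967*.07,.041]),proj([.6167+.256*.07,.0048-.967*.07,.041]))
W=world(f);m=blue(f);N,L,st,ce=cv2.connectedComponentsWithStats(m);print(st[1:],ce[1:])
i=1+np.argmax(st[1:,4]);c,d,l,e=cyl(W[L==i][::7],[-.26,.966,0]);print(c,d,l,e)
for v,u in((236,280),(236,368),(260,270)):print(W[v,u])
E
```

```text
campose [[0.967, 0.241, 0.08, 0.597], [0.254, -0.927, -0.276, 0.082], [0.008, 0.287, -0.958, 0.362], [0.0, 0.0, 0.0, 1.0]]
tcp (array([322., 228.]), np.float64(0.223))
tipL (array([346., 223.]), np.float64(0.234))
tipR (array([297., 223.]), np.float64(0.234))
grasp (array([322., 232.]), np.float64(0.216))
tin ends (array([321., 127.]), np.float64(0.311)) (array([321., 245.]), np.float64(0.351))
[[ 237    0  112   33 2201]
 [ 344    0   40   39 1147]
 [ 389    0    1    2    2]
 [ 388    4    1    2    2]
 [ 387    8    1    1    1]
 [ 386   11    1    2    2]
 [ 385   15    1    1    1]
 [ 384   18    1    1    1]
 [ 383   21    1    1    1]
 [ 381   27    1    2    2]
 [ 380   30    1    2    2]
 [ 379   33    1    1    1]
 [ 295  128    2    1    2]
 [ 300  129   42    1   42]
 [ 346  128    2    1    2]
 [ 295  134   53   28 1394]
 [ 295  162   52   90 4248]
 [ 147  371    7   27   46]
 [ 159  385    3   13   19]] [[302.33530214  10.84915947]
 [363.22580645  17.41761116]
 [389.           0.5       ]
 [388.           4.5       ]
 [387.           8.        ]
 [386.          11.5       ]
 [385.          15.        ]
 [384.          18.        ]
 [383.          21.        ]
 [381.          27.5       ]
 [380.          30.5       ]
 [379.          33.        ]
 [295.5        128.        ]
 [320.5        129.        ]
 [346.5        128.        ]
 [320.72596844 147.39311334]
 [320.85758004 206.14171375]
 [151.45652174 381.58695652]
 [159.84210526 391.89473684]]
[ 0.62085236 -0.00959791  0.04176846] [-0.25266664  0.96755059 -0.0023286 ] 0.09587851595663709 0.0005561005503239575
[0.58945854 0.00338781 0.18950344]
[ 6.98293858e-01 -5.25050987e-02  2.11545702e-04]
[0.58853678 0.0029678  0.22196432]
```

```bash
python3 - <<'E'
import cell; from h import *
print({k:(v if not callable(v) else 'f') for k,v in vars(cell).items() if not k.startswith('__')} if len(vars(cell))<60 else dir(cell))
s=cell.sense();print(s)
f=dict(np.load("pics/w2.npz"));W=world(f);C=np.array(s["tool_rot"]);T=(W-np.array(s["tool_pos"]))@C  # tool-frame coords
ok=(f["z_map"]>0)&(T[...,2]<.03)&(abs(T[...,0])<.03)&(T[...,2]>-.1)
for sg in(1,-1):
    q=T[ok&(T[...,1]*sg>0)];print(sg,len(q),"z max",np.sort(q[:,2])[-5:].round(4));k=q[q[:,2]>q[:,2].max()-.01];print(k.min(0).round(4),k.max(0).round(4))
E
```

```text
{'grab_frame': 'f', 'sign_off': 'f', 'sense': 'f', 'PlanningError': 'f', 'nose_length': 0.011}
{'time_s': 4.0833, 'joint_positions': array([-8.85642136e-02,  2.42364243e-01,  1.24326160e+00, -8.03737262e-05,
        1.65290132e+00, -3.45086816e-01]), 'joint_velocities': array([-0.00041274,  0.03000345,  0.06068126,  0.00014544, -0.00926999,
       -0.00034393]), 'joint_torque': array([ 1.72772014e-02, -4.17794609e+01, -3.12842917e+01,  6.69645891e-02,
        7.58836884e-02,  3.68457631e-04]), 'tool_pos': array([0.61805983, 0.00191087, 0.15402575]), 'tool_rot': array([[-2.53710293e-01,  9.67275456e-01,  3.04638772e-03],
       [ 9.67279613e-01,  2.53712489e-01, -3.50926706e-04],
       [-1.11234940e-03,  2.85767501e-03, -9.99995298e-01]]), 'force': array([-0.41502207,  0.31872981, -1.4453727 ]), 'torque': array([ 0.03388231, -0.07652843,  0.00663818]), 'grip_force': 0.0, 'width': 0.03989491840821679}
1 1902 z max [-0.0304 -0.0303 -0.0302 -0.03   -0.0294]
[-0.0091  0.021  -0.0393] [ 0.0091  0.0317 -0.0294]
-1 1909 z max [-0.0303 -0.0302 -0.0294 -0.0293 -0.0288]
[-0.0086 -0.03   -0.0387] [ 0.009  -0.0186 -0.0288]
```

The depth image shows the real fingertips at tool z = −29.5 mm, against +11 mm stated. The reported TCP therefore lies 40 mm ahead of where the fingers are, and the first grasp closed above the tin without moving it. I'll correct for this from here on.

```bash
sed -i 's/def to(p,R):/OFF=.040\ndef to(p,R):  # p: true TCP (tips 11 mm ahead); reported TCP is OFF further along tool z\n    p=np.array(p)+OFF*R[:,2]/' h.py
python3 -m crank '[{"claw":9.4,"travel":[0,0,0],"rotation":[0,0,0]},{"claw":9.4,"travel":[0,0,0],"rotation":[0,0,0]},{"claw":9.4,"travel":[0.1,0,1],"rotation":[0,0,0]},{"claw":9.4,"travel":[0.2,0,3],"rotation":[0,0,0]},{"claw":9.4,"travel":[0.3,0,5],"rotation":[0,0,0]},{"claw":9.4,"travel":[0.3,0,7],"rotation":[0,0,0]},{"claw":9.4,"travel":[0.3,0,8.5],"rotation":[0,0,0]},{"claw":9.4,"travel":[0.3,0,10],"rotation":[0,0,0]},{"claw":9.4,"travel":[0.3,0,11.5],"rotation":[0,0,0]},{"claw":9.4,"travel":[0.3,0,13],"rotation":[0,0,0]},{"claw":9.4,"travel":[0.3,0,14.2],"rotation":[0,0,0]},{"claw":9.4,"travel":[0.3,0,15],"rotation":[0,0,0]}]' 30
python3 -c "
from h import *
to([.617,.0048,.041],yaw(105))"
```

```text
time_s: 5.08
tool_pos: [0.6144, 0.0051, -0.0011]
tool_rot: [[-0.254, 0.967, -0.005], [0.967, 0.254, 0.0], [0.002, -0.005, -1.0]]
force: [-0.2, -0.8, -0.5]
width: 0.0938
grip_force: 0.0
t 5.0833 travel [-0.09  0.24 -0.21] rot [-0.3 -0.1 -0.3]
```

```bash

python3 -m crank '[{"claw":5,"travel":[0,0,0],"rotation":[0,0,0]},{"claw":5,"travel":[0,0,0],"rotation":[0,0,0]},{"claw":5,"travel":[0,0,0],"rotation":[0,0,0]},{"claw":5,"travel":[0,0,0],"rotation":[0,0,0]},{"claw":5,"travel":[0,0,0],"rotation":[0,0,0]},{"claw":5,"travel":[0,0,0],"rotation":[0,0,0]},{"claw":5,"travel":[0,0,0],"rotation":[0,0,0]},{"claw":5,"travel":[0,0,0],"rotation":[0,0,0]},{"claw":5,"travel":[0,0,0],"rotation":[0,0,0]}]' 30
python3 -c "
from h import *
to([.547,.280,.16],yaw(182.8))"
```

```text
time_s: 5.83
tool_pos: [0.6166, 0.0046, 0.0035]
tool_rot: [[-0.254, 0.967, 0.001], [0.967, 0.254, -0.001], [-0.001, 0.0, -1.0]]
force: [-3.2, -1.0, 5.4]
width: 0.0591
grip_force: 30.0
t 5.8333 travel [ 28.4    0.25 -11.66] rot [ -0.    0.  -78.1]
```

```bash

python3 -m crank '[{"claw":5,"travel":[0,0,-2],"rotation":[0,0,0]},{"claw":5,"travel":[0,0,-5],"rotation":[0,0,0]},{"claw":5,"travel":[0,0,-8.5],"rotation":[0,0,0]},{"claw":5,"travel":[1,0,-11],"rotation":[0,0,-4]},{"claw":5,"travel":[4,0,-12],"rotation":[0,0,-10]},{"claw":5,"travel":[7,0,-12],"rotation":[0,0,-17]},{"claw":5,"travel":[10,0,-12],"rotation":[0,0,-24]},{"claw":5,"travel":[13,0,-12],"rotation":[0,0,-31]},{"claw":5,"travel":[16,0,-12],"rotation":[0,0,-38]},{"claw":5,"travel":[19,0,-12],"rotation":[0,0,-45]},{"claw":5,"travel":[22,0,-12],"rotation":[0,0,-52]},{"claw":5,"travel":[25,0,-12],"rotation":[0,0,-59]}]' 30
python3 -c "
from h import *
to([.549,.2802,.16],yaw(182.8))"
```

```text
time_s: 6.83
tool_pos: [0.5521, 0.2481, 0.1208]
tool_rot: [[-0.961, 0.275, -0.002], [0.275, 0.961, -0.0], [0.002, -0.001, -1.0]]
force: [0.9, 0.1, -2.7]
width: 0.0597
grip_force: 30.0
t 6.8333 travel [1.18 3.   0.08] rot [ -0.   -0.1 -18.8]
```

```bash

python3 -m crank '[{"claw":5,"travel":[0.5,1.2,0],"rotation":[0,0,-7]},{"claw":5,"travel":[1,2.4,0.1],"rotation":[0,0,-14]},{"claw":5,"travel":[1.2,3,0.1],"rotation":[0,0,-18.9]},{"claw":5,"travel":[1.2,3,1],"rotation":[0,0,-18.9]},{"claw":5,"travel":[1.2,3,3],"rotation":[0,0,-18.9]},{"claw":5,"travel":[1.2,3,5],"rotation":[0,0,-18.9]},{"claw":5,"travel":[1.2,3,6],"rotation":[0,0,-18.9]},{"claw":5,"travel":[1.2,3,6],"rotation":[0,0,-18.9]},{"claw":5,"travel":[1.2,3,6],"rotation":[0,0,-18.9]},{"claw":5,"travel":[1.2,3,6],"rotation":[0,0,-18.9]},{"claw":5,"travel":[1.2,3,6],"rotation":[0,0,-18.9]},{"claw":5,"travel":[1.2,3,6],"rotation":[0,0,-18.9]}]' 30
python3 - <<'E'
from h import *; from cell import *
to([.549,.2802,.052],yaw(182.8))
f=grab_frame("top");W=world(f).reshape(-1,3)
for n,c in(("held",[.549,.280,.10]),("packed",[.558,.1927,.05])):
    q=W[(abs(W[:,0]-c[0])<.05)&(abs(W[:,1]-c[1])<.035)&(W[:,2]>c[2]+.012)&(W[:,2]<c[2]+.036)]
    if len(q)>50: print(n,len(q),*[x if np.isscalar(x) else x.round(4) for x in cyl(q,[1,.05,0])])
E
```

```text
time_s: 7.83
tool_pos: [0.5511, 0.2791, 0.0641]
tool_rot: [[-0.999, -0.045, 0.003], [-0.045, 0.999, 0.001], [-0.003, 0.001, -1.0]]
force: [0.1, 0.1, -2.7]
width: 0.0597
grip_force: 30.0
t 7.8333 travel [0.21 0.11 5.21] rot [ 0.1  0.2 -0.2]
held 88 [0.5135 0.2788 0.1022] [ 0.9896  0.0369 -0.1391] 0.03393612457239988 0.0020077463849596266
packed 657 [0.5581 0.1924 0.0497] [0.9989 0.0471 0.0064] 0.09699335897305489 0.0024207008467761445
```

```bash

python3 -m crank '[{"claw":5,"travel":[0.1,0.1,1.5],"rotation":[0,0,0]},{"claw":5,"travel":[0.2,0.1,2.7],"rotation":[0,0,0]},{"claw":5,"travel":[0.2,0.1,3.5],"rotation":[0,0,0]},{"claw":5,"travel":[0.2,0.1,4.1],"rotation":[0,0,0]},{"claw":5,"travel":[0.2,0.1,4.5],"rotation":[0,0,0]},{"claw":5,"travel":[0.2,0.1,4.8],"rotation":[0,0,0]},{"claw":5,"travel":[0.2,0.1,4.8],"rotation":[0,0,0]},{"claw":5,"travel":[0.2,0.1,4.8],"rotation":[0,0,0]}]' 30
python3 -c "
from h import *
to([.549,.2802,.052],yaw(182.8))"
```

```text
time_s: 8.55
tool_pos: [0.5482, 0.2798, 0.0147]
tool_rot: [[-0.999, -0.045, 0.0], [-0.045, 0.999, 0.0], [-0.0, 0.0, -1.0]]
force: [0.9, -0.1, -3.6]
width: 0.0592
grip_force: 30.0
t 8.55 travel [-0.08  0.04  0.27] rot [ 0.   0.  -0.2]
```

```bash

python3 -m crank '[{"claw":5,"travel":[0,0,0.1],"rotation":[0,0,0]},{"claw":5,"travel":[0,0,0.2],"rotation":[0,0,0]},{"claw":5,"travel":[0,0,0.25],"rotation":[0,0,0]},{"claw":5,"travel":[0,0,0.3],"rotation":[0,0,0]},{"claw":5,"travel":[0,0,0.3],"rotation":[0,0,0]},{"claw":5,"travel":[0,0,0.3],"rotation":[0,0,0]}]' 30
```

```text
time_s: 9.05
tool_pos: [0.5485, 0.2799, 0.0127]
tool_rot: [[-0.999, -0.045, 0.002], [-0.045, 0.999, 0.0], [-0.002, 0.0, -1.0]]
force: [-1.4, -1.3, 4.4]
width: 0.0595
grip_force: 30.0
```

Force has gone from −3 to +4 N, so the tin is seated. Now I'll release and rise.

```bash

python3 -m crank '[{"claw":5,"travel":[0,0,0.05],"rotation":[0,0,0]},{"claw":7.2,"travel":[0,0,0],"rotation":[0,0,0]},{"claw":7.2,"travel":[0,0,0],"rotation":[0,0,0]},{"claw":7.2,"travel":[0,0,0],"rotation":[0,0,0]},{"claw":7.2,"travel":[0,0,0],"rotation":[0,0,0]},{"claw":7.2,"travel":[0,0,-1.5],"rotation":[0,0,0]},{"claw":7.2,"travel":[0,0,-4.5],"rotation":[0,0,0]},{"claw":7.2,"travel":[0,0,-8.5],"rotation":[0,0,0]},{"claw":9.4,"travel":[0,0,-12.5],"rotation":[0,0,0]},{"claw":9.4,"travel":[0,0,-16.5],"rotation":[0,0,0]},{"claw":9.4,"travel":[0,0,-20],"rotation":[0,0,0]},{"claw":9.4,"travel":[0,0,-22],"rotation":[0,0,0]}]' 60
python3 - <<'E'
from h import *; from cell import *
# stuck tin approach: lean so that tool z is perpendicular to the axis, tool x along -d or d
d=np.array([-.8075,.075,.585]);d/=np.linalg.norm(d)
h=np.array([d[0],d[1],0]);h/=np.linalg.norm(h);d=h*np.cos(np.radians(35))+[0,0,np.sin(np.radians(35))];print(d)
n=np.cross(d,np.cross([0,0,1.],d));n/=np.linalg.norm(n)   # up normal
R=frame(d,-n);R2=frame(-d,-n)
c=np.array([.549,-.2333,.103]);print("n",n)
for RR in(R,R2):to(c+d*.015+n*.09,RR)
E
```

```text
time_s: 10.05
tool_pos: [0.5493, 0.2803, 0.237]
tool_rot: [[-0.999, -0.045, 0.007], [-0.045, 0.999, 0.003], [-0.007, 0.002, -1.0]]
force: [0.3, 0.5, 0.3]
width: 0.0927
grip_force: 0.0
[-0.81564151  0.07575618  0.57357644]
n [ 0.57111833 -0.05304505  0.81915204]
t 10.05 travel [  0.79 -51.56   8.31] rot [-2.2 35.3  7.7]
t 10.05 travel [  0.79 -51.56   8.31] rot [ -52.4   -3.3 -164.2]
```

```bash

python3 -m crank '[{"claw":9.4,"travel":[0,-2,0],"rotation":[0,0,0]},{"claw":9.4,"travel":[0,-5.5,0],"rotation":[0,3,0.5]},{"claw":9.4,"travel":[0,-9.5,0],"rotation":[0,6,1]},{"claw":9.4,"travel":[0,-13.5,0],"rotation":[0,9,1.5]},{"claw":9.4,"travel":[0,-17.5,0],"rotation":[0,12,2]},{"claw":9.4,"travel":[0,-21.5,0],"rotation":[0,15,3]},{"claw":9.4,"travel":[0,-25.5,0],"rotation":[0,18,4]},{"claw":9.4,"travel":[0,-29.5,0],"rotation":[0,21,5]},{"claw":9.4,"travel":[0,-33.5,0],"rotation":[0,24,6]},{"claw":9.4,"travel":[0,-37.5,0],"rotation":[0,27,7]},{"claw":9.4,"travel":[0.4,-41.5,0],"rotation":[-1,30,7.5]},{"claw":9.4,"travel":[0.8,-45.5,0],"rotation":[-2,33,7.7]}]' 60
cat >> h.py <<'E'
d=np.array([-.8157,.0758,.5736]);n=np.array([.5711,-.053,.8192]);RS=frame(d,-n);cs=np.array([.549,-.2333,.103])
E
python3 - <<'E'
from h import *; from cell import *
to(cs+d*.015+n*.09,RS);print(sense()["joint_positions"].round(2))
f=grab_frame("top");W=world(f);m=(W[...,2]>.02);N,L,st,ce=cv2.connectedComponentsWithStats(blue(f))
for i in range(1,N):
    if st[i,4]>300 and ce[i][0]<260 and ce[i][0]>100:print(ce[i],*[x if np.isscalar(x) else x.round(4) for x in cyl(W[L==i],[1,.05,0])])
E
```

```text
time_s: 11.05
tool_pos: [0.5606, -0.1768, 0.2311]
tool_rot: [[-0.833, 0.091, -0.545], [0.079, 0.996, 0.047], [0.547, -0.004, -0.837]]
force: [-0.1, 0.1, -0.3]
width: 0.0939
grip_force: 0.0
t 11.05 travel [-5.15 -5.71  6.04] rot [-0.2  1.8 -0.1]
[-0.32  0.67  0.61 -0.19  2.41 -1.9 ]
[208.03255208 156.53645833] [0.5581 0.1927 0.0496] [ 0.9988  0.0491 -0.001 ] 0.1203917311974805 0.0024289572011383363
[177.29663212 159.99352332] [0.5468 0.2801 0.0496] [0.9985 0.0543 0.0021] 0.11921329880115192 0.002545002958290881
```

```bash

python3 -m crank '[{"claw":9.4,"travel":[-1,-2,0],"rotation":[-0.2,1.5,0]},{"claw":9.4,"travel":[-2.5,-3.5,0.5],"rotation":[-0.2,1.5,0]},{"claw":9.4,"travel":[-4,-5,1.5],"rotation":[-0.2,1.5,0]},{"claw":9.4,"travel":[-5,-5.7,3],"rotation":[-0.2,1.5,0]},{"claw":9.4,"travel":[-5.1,-5.7,5],"rotation":[-0.2,1.5,0]},{"claw":9.4,"travel":[-5.1,-5.7,6],"rotation":[-0.2,1.5,0]},{"claw":9.4,"travel":[-5.1,-5.7,6],"rotation":[-0.2,1.5,0]},{"claw":9.4,"travel":[-5.1,-5.7,6],"rotation":[-0.2,1.5,0]}]' 60
python3 - <<'E'
from h import *; from cell import *
f=grab_frame("wrist");cv2.imwrite("pics/w3.png",f["frame"][:,:,::-1]);W=world(f);N,L,st,ce=cv2.connectedComponentsWithStats(blue(f))
for i in range(1,N):
    if st[i,4]>1200:
        c,a,l,e=cyl(W[L==i][::5],d);print(ce[i],st[i,4],c.round(4),a.round(4),round(l,4),e.round(4),"offset in tool y,z from assumed axis",((c-cs)-((c-cs)@a)*a)@RS)
s=sense();print(s["joint_positions"].round(2));to(cs+d*.015+n*.003,RS)
C=np.array(s["tool_rot"]);T=(W-np.array(s["tool_pos"]))@C
ok=(f["z_map"]>0)&(abs(T[...,0])<.02)&(T[...,2]>-.1)&(abs(T[...,1])>.04)&(abs(T[...,1])<.065)&(T[...,2]<-.015)
for sg in(1,-1):
    q=T[ok&(T[...,1]*sg>0)];print(q[:,2].max().round(4),len(q))
E
```

```text
time_s: 11.77
tool_pos: [0.5651, -0.233, 0.1531]
tool_rot: [[-0.819, 0.093, -0.566], [0.078, 0.996, 0.052], [0.568, -0.001, -0.823]]
force: [0.1, -0.0, 0.1]
width: 0.0941
grip_force: 0.0
[320.1376636  183.47212797] 2063 [ 0.5113 -0.2308  0.1314] [-0.8165  0.0819  0.5715] 0.0263 0.0005 offset in tool y,z from assumed axis [ 1.18088839e-05 -1.24971776e-03 -1.71883571e-03]
[320.41320609 234.52308486] 3877 [ 0.55   -0.2345  0.1039] [-0.8126  0.08    0.5773] 0.0615 0.0005 offset in tool y,z from assumed axis [-1.54331223e-06 -1.09988772e-03 -1.41619827e-03]
[ 17.29407207 277.74738473] 2581 [ 0.5613 -0.5624  0.0262] [-0.991  -0.0213  0.1324] 0.081 0.0025 offset in tool y,z from assumed axis [-0.06546678 -0.32828428  0.0454486 ]
[-0.38  0.75  0.65 -0.22  2.31 -1.96]
t 11.8167 travel [ 0.01 -0.17  8.83] rot [-0.1  0.5 -0.1]
-0.0253 2836
-0.0254 2845
```

View pics/w3.png

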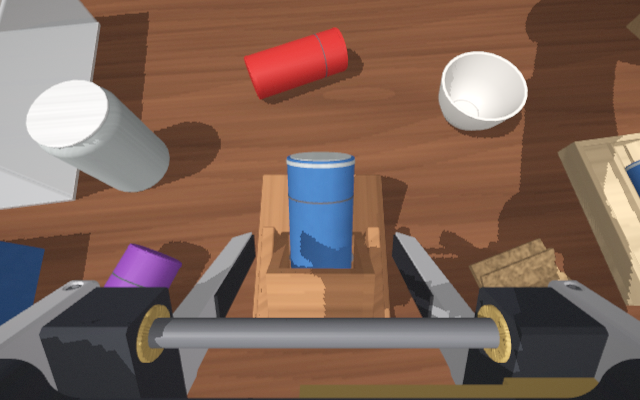

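The wrist view shows the stuck tin centred between the open fingers (x 288–354, y 152–268), with the sleeve mouth at y≈240. Decoys and bystanders are clear. I'll go in and close at 60 N.

```bash

python3 -m crank '[{"claw":9.4,"travel":[0,-0.2,1.5],"rotation":[0,0.3,0]},{"claw":9.4,"travel":[0,-0.2,3.5],"rotation":[0,0.3,0]},{"claw":9.4,"travel":[0,-0.2,5.5],"rotation":[0,0.3,0]},{"claw":9.4,"travel":[0,-0.2,7.3],"rotation":[0,0.3,0]},{"claw":9.4,"travel":[0,-0.2,8.4],"rotation":[0,0.3,0]},{"claw":9.4,"travel":[0,-0.2,8.7],"rotation":[0,0.3,0]},{"claw":9.4,"travel":[0,-0.2,8.7],"rotation":[0,0.3,0]},{"claw":6.6,"travel":[0,-0.2,8.7],"rotation":[0,0.3,0]},{"claw":6.6,"travel":[0,-0.2,8.7],"rotation":[0,0.3,0]},{"claw":6.6,"travel":[0,-0.2,8.7],"rotation":[0,0.3,0]},{"claw":6.6,"travel":[0,-0.2,8.7],"rotation":[0,0.3,0]},{"claw":6.6,"travel":[0,-0.2,8.7],"rotation":[0,0.3,0]}]' 60
python3 - <<'E'
from h import *
to(cs+d*.015+n*.003,RS)
E
```

```text
time_s: 12.82
tool_pos: [0.5165, -0.2308, 0.0823]
tool_rot: [[-0.818, 0.093, -0.568], [0.078, 0.996, 0.051], [0.57, -0.002, -0.821]]
force: [0.5, 0.6, -0.4]
width: 0.0669
grip_force: 0.0
t 12.8167 travel [0.02 0.05 0.14] rot [-0.1  0.2 -0.1]
```

```bash

python3 -m crank '[{"claw":4.5,"travel":[0,-0.05,0.05],"rotation":[0,0,0]},{"claw":4.5,"travel":[0,-0.05,0.05],"rotation":[0,0,0]},{"claw":4.5,"travel":[0,-0.05,0.05],"rotation":[0,0,0]},{"claw":4.5,"travel":[0,-0.05,0.05],"rotation":[0,0,0]},{"claw":4.5,"travel":[0,-0.05,0.05],"rotation":[0,0,0]}]' 60
python3 -c "
from cell import *
print(sense()['torque'])"
```

```text
time_s: 13.23
tool_pos: [0.5158, -0.2311, 0.0816]
tool_rot: [[-0.817, 0.093, -0.569], [0.078, 0.996, 0.052], [0.571, -0.002, -0.821]]
force: [1.1, -0.5, 0.1]
width: 0.0588
grip_force: 60.0
[ 0.11936723 -0.44780023 -0.05963724]
```

```bash

python3 -m crank '[{"claw":4.5,"travel":[0,-0.39,-0.02],"rotation":[6,0,0]},{"claw":4.5,"travel":[0.05,-0.77,-0.08],"rotation":[12,0,0]},{"claw":4.5,"travel":[0.1,-1.14,-0.18],"rotation":[18,0,0]},{"claw":4.5,"travel":[0.15,-1.5,-0.32],"rotation":[24,0,0]},{"claw":4.5,"travel":[0.2,-1.5,-0.32],"rotation":[24,0,0]}]' 60
python3 -c "
from h import *
from cell import *
s=sense();print(s['torque'],'pull',np.array(s['force'])@d,s['joint_positions'].round(2),(np.array(s['tool_pos'])-[.5158,-.2311,.0816])@d)"
```

```text
time_s: 13.65
tool_pos: [0.5156, -0.2466, 0.085]
tool_rot: [[-0.818, -0.153, -0.554], [0.077, 0.926, -0.369], [0.57, -0.345, -0.746]]
force: [2.1, -6.4, -2.1]
width: 0.0591
grip_force: 60.0
[-1.05154338 -1.16978143  0.67044737] pull -3.4570777488278357 [-0.22  0.58  1.11 -0.55  1.94 -1.91] 0.0009370726533519016
```

```bash

python3 -m crank '[{"claw":4.5,"travel":[0.08,0.39,-0.02],"rotation":[-6,0,0]},{"claw":4.5,"travel":[0.16,0.77,-0.08],"rotation":[-12,0,0]},{"claw":4.5,"travel":[0.24,1.14,-0.18],"rotation":[-18,0,0]},{"claw":4.5,"travel":[0.32,1.5,-0.32],"rotation":[-24,0,0]},{"claw":4.5,"travel":[0.4,1.74,-0.44],"rotation":[-28,0,0]}]' 60
cat > st.py <<'E'
from h import *
from cell import *
s=sense();C=np.array(s['tool_rot']);tq=np.array(s['torque'])
print('axis torque',(tq@d).round(2),'pull',(np.array(s['force'])@d).round(1),s['joint_positions'].round(2),'out mm',((np.array(s['tool_pos'])-[.5158,-.2311,.0816])@d*1000).round(1),'twist',np.degrees(np.arctan2(-C[:,2]@RS[:,1],C[:,2]@RS[:,2])).round(1))
E
python3 st.py
```

```text
time_s: 14.07
tool_pos: [0.5135, -0.2284, 0.0833]
tool_rot: [[-0.821, 0.134, -0.555], [0.076, 0.989, 0.126], [0.566, 0.061, -0.822]]
force: [7.2, 2.5, -6.5]
width: 0.059
grip_force: 60.0
axis torque 0.12 pull -9.4 [-0.44  0.66  0.94 -0.14  2.13 -1.93] out mm 3.0 twist -4.3
```

```bash

python3 -m crank '[{"claw":4.5,"travel":[0.03,-0.39,-0.02],"rotation":[6,0,0]},{"claw":4.5,"travel":[0.1,-0.77,-0.08],"rotation":[12,0,0]},{"claw":4.5,"travel":[0.17,-1.14,-0.18],"rotation":[18,0,0]},{"claw":4.5,"travel":[0.24,-1.5,-0.32],"rotation":[24,0,0]},{"claw":4.5,"travel":[0.3,-1.85,-0.5],"rotation":[30,0,0]}]' 60
python3 st.py
```

```text
time_s: 14.48
tool_pos: [0.5113, -0.2496, 0.0896]
tool_rot: [[-0.821, -0.166, -0.546], [0.079, 0.914, -0.398], [0.565, -0.37, -0.737]]
force: [3.4, -7.3, -5.5]
width: 0.0587
grip_force: 59.6
axis torque 0.26 pull -6.5 [-0.22  0.56  1.14 -0.57  1.93 -1.9 ] out mm 6.9 twist 26.5
```

```bash

python3 -m crank '[{"claw":4.5,"travel":[0.06,0.39,-0.02],"rotation":[-6,0,0]},{"claw":4.5,"travel":[0.14,0.77,-0.08],"rotation":[-12,0,0]},{"claw":4.5,"travel":[0.22,1.14,-0.18],"rotation":[-18,0,0]},{"claw":4.5,"travel":[0.3,1.5,-0.32],"rotation":[-24,0,0]},{"claw":4.5,"travel":[0.38,1.85,-0.5],"rotation":[-30,0,0]},{"claw":4.5,"travel":[0.43,1.5,-0.32],"rotation":[-24,0,0]},{"claw":4.5,"travel":[0.5,1.14,-0.18],"rotation":[-18,0,0]},{"claw":4.5,"travel":[0.58,0.77,-0.08],"rotation":[-12,0,0]},{"claw":4.5,"travel":[0.66,0.39,-0.02],"rotation":[-6,0,0]},{"claw":4.5,"travel":[0.74,0,0],"rotation":[0,0,0]}]' 60
python3 st.py
python3 - <<'E'
from h import *; from cell import *
f=grab_frame("side");W=world(f)
cv2.imwrite("pics/s2.png",cv2.resize(f["frame"][170:320,280:480,::-1],None,fx=3,fy=3))
E
```

```text
time_s: 15.32
tool_pos: [0.5048, -0.2486, 0.0935]
tool_rot: [[-0.82, -0.167, -0.547], [0.079, 0.915, -0.397], [0.567, -0.369, -0.737]]
force: [4.3, -5.7, -7.4]
width: 0.0592
grip_force: 59.9
axis torque 0.2 pull -8.2 [-0.22  0.55  1.16 -0.57  1.93 -1.91] out mm 14.5 twist 26.5
```

View pics/s2.png

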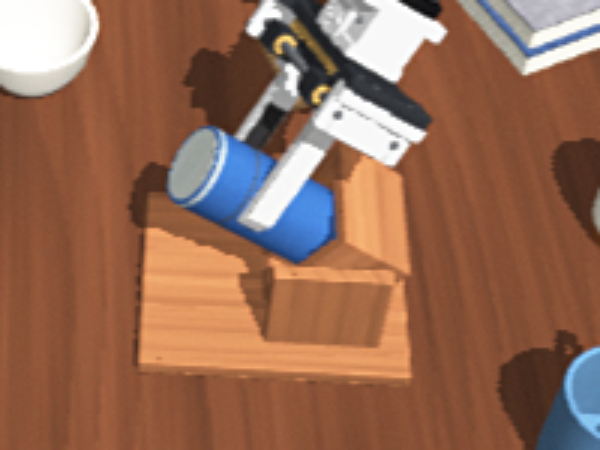

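The side crop shows the tin gripped just below its seam, (250,200) in the crop, and clearly further out. The holder hasn't moved. I'll continue the twist-and-pull cycles.

```bash

python3 -m crank '[{"claw":4.5,"travel":[0.06,0.39,-0.02],"rotation":[-6,0,0]},{"claw":4.5,"travel":[0.14,0.77,-0.08],"rotation":[-12,0,0]},{"claw":4.5,"travel":[0.22,1.14,-0.18],"rotation":[-18,0,0]},{"claw":4.5,"travel":[0.3,1.5,-0.32],"rotation":[-24,0,0]},{"claw":4.5,"travel":[0.38,1.85,-0.5],"rotation":[-30,0,0]},{"claw":4.5,"travel":[0.43,1.5,-0.32],"rotation":[-24,0,0]},{"claw":4.5,"travel":[0.5,1.14,-0.18],"rotation":[-18,0,0]},{"claw":4.5,"travel":[0.58,0.77,-0.08],"rotation":[-12,0,0]},{"claw":4.5,"travel":[0.66,0.39,-0.02],"rotation":[-6,0,0]},{"claw":4.5,"travel":[0.74,0,0],"rotation":[0,0,0]}]' 60
python3 st.py
```

```text
time_s: 16.2
tool_pos: [0.4992, -0.2486, 0.0979]
tool_rot: [[-0.821, -0.167, -0.546], [0.079, 0.914, -0.398], [0.565, -0.37, -0.737]]
force: [2.7, -7.0, -5.9]
width: 0.059
grip_force: 59.9
axis torque 0.23 pull -6.1 [-0.22  0.53  1.17 -0.57  1.93 -1.91] out mm 21.5 twist 26.5
```

```bash

python3 -m crank '[{"claw":4.5,"travel":[0.06,0.39,-0.02],"rotation":[-6,0,0]},{"claw":4.5,"travel":[0.14,0.77,-0.08],"rotation":[-12,0,0]},{"claw":4.5,"travel":[0.22,1.14,-0.18],"rotation":[-18,0,0]},{"claw":4.5,"travel":[0.3,1.5,-0.32],"rotation":[-24,0,0]},{"claw":4.5,"travel":[0.38,1.85,-0.5],"rotation":[-30,0,0]},{"claw":4.5,"travel":[0.43,1.5,-0.32],"rotation":[-24,0,0]},{"claw":4.5,"travel":[0.5,1.14,-0.18],"rotation":[-18,0,0]},{"claw":4.5,"travel":[0.58,0.77,-0.08],"rotation":[-12,0,0]},{"claw":4.5,"travel":[0.66,0.39,-0.02],"rotation":[-6,0,0]},{"claw":4.5,"travel":[0.74,0,0],"rotation":[0,0,0]}]' 60
python3 st.py
```

```text
time_s: 17.03
tool_pos: [0.493, -0.2475, 0.1017]
tool_rot: [[-0.821, -0.167, -0.547], [0.078, 0.914, -0.397], [0.566, -0.369, -0.737]]
force: [4.2, -6.6, -7.8]
width: 0.0587
grip_force: 60.0
axis torque 0.17 pull -8.4 [-0.22  0.51  1.19 -0.57  1.93 -1.91] out mm 28.9 twist 26.5
```

```bash

python3 -m crank '[{"claw":4.5,"travel":[0.06,0.39,-0.02],"rotation":[-6,0,0]},{"claw":4.5,"travel":[0.14,0.77,-0.08],"rotation":[-12,0,0]},{"claw":4.5,"travel":[0.22,1.14,-0.18],"rotation":[-18,0,0]},{"claw":4.5,"travel":[0.3,1.5,-0.32],"rotation":[-24,0,0]},{"claw":4.5,"travel":[0.33,1.62,-0.38],"rotation":[-26,0,0]},{"claw":4.5,"travel":[0.33,1.62,-0.38],"rotation":[-26,0,0]}]' 60
python3 st.py
```

```text
time_s: 17.53
tool_pos: [0.4877, -0.2275, 0.0998]
tool_rot: [[-0.817, 0.095, -0.568], [0.074, 0.995, 0.06], [0.571, 0.007, -0.821]]
force: [1.7, 3.0, -3.2]
width: 0.0595
grip_force: 59.3
axis torque -1.27 pull -3.0 [-0.42  0.58  1.02 -0.21  2.11 -1.95] out mm 33.6 twist -0.4
```

```bash

python3 -m crank '[{"claw":4.5,"travel":[0.15,0,0],"rotation":[0,0,0]},{"claw":4.5,"travel":[0.3,0,0],"rotation":[0,0,0]},{"claw":4.5,"travel":[0.4,0,0],"rotation":[0,0,0]},{"claw":4.5,"travel":[0.4,0,0],"rotation":[0,0,0]}]' 60
python3 st.py
```

```text
time_s: 17.87
tool_pos: [0.4878, -0.2274, 0.0998]
tool_rot: [[-0.822, 0.089, -0.562], [0.073, 0.996, 0.051], [0.564, 0.001, -0.825]]
force: [9.2, 1.7, -10.1]
width: 0.059
grip_force: 59.4
axis torque -0.47 pull -13.2 [-0.42  0.57  1.03 -0.21  2.1  -1.95] out mm 33.6 twist 0.0
```

It's still held by the pads, so I'll keep twisting.

```bash

python3 -m crank '[{"claw":4.5,"travel":[-0.1,-0.39,-0.02],"rotation":[6,0,0]},{"claw":4.5,"travel":[-0.05,-0.77,-0.08],"rotation":[12,0,0]},{"claw":4.5,"travel":[0.05,-1.14,-0.18],"rotation":[18,0,0]},{"claw":4.5,"travel":[0.15,-1.5,-0.32],"rotation":[24,0,0]},{"claw":4.5,"travel":[0.22,-1.74,-0.44],"rotation":[28,0,0]},{"claw":4.5,"travel":[0.22,-1.5,-0.32],"rotation":[24,0,0]},{"claw":4.5,"travel":[0.28,-1.14,-0.18],"rotation":[18,0,0]},{"claw":4.5,"travel":[0.36,-0.77,-0.08],"rotation":[12,0,0]},{"claw":4.5,"travel":[0.44,-0.39,-0.02],"rotation":[6,0,0]},{"claw":4.5,"travel":[0.5,0,0],"rotation":[0,0,0]},{"claw":4.5,"travel":[0.5,0,0],"rotation":[0,0,0]}]' 60
python3 st.py
python3 - <<'E'
from h import *; from cell import *
f=grab_frame("side");W=world(f)
cv2.imwrite("pics/s3.png",cv2.resize(f["frame"][170:320,280:480,::-1],None,fx=3,fy=3))
E
```

```text
time_s: 18.78
tool_pos: [0.48, -0.2291, 0.1053]
tool_rot: [[-0.817, 0.098, -0.568], [0.078, 0.995, 0.059], [0.571, 0.004, -0.821]]
force: [0.9, 0.9, -3.1]
width: 0.0591
grip_force: 59.9
axis torque -0.5 pull -2.5 [-0.42  0.56  1.04 -0.21  2.11 -1.95] out mm 43.0 twist -0.4
```

View pics/s3.png

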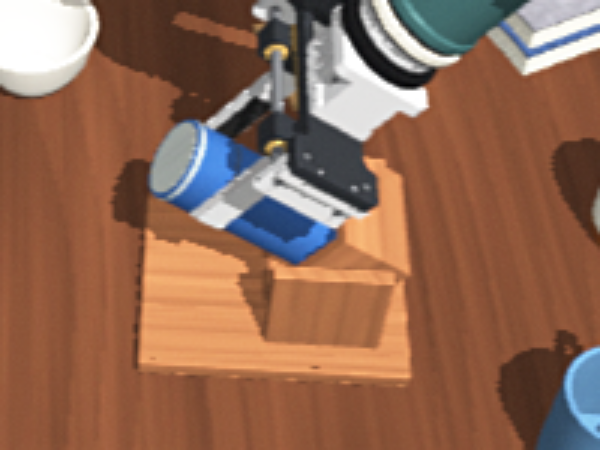

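The tin's outer end is at (175,160) in the crop, with the fingers now nearer that end, so there may have been some slip. I'll measure the tin's actual travel.

```bash
python3 - <<'E'
from h import *; from cell import *
s=sense();tc=np.array(s["tool_pos"])-OFF*np.array(s["tool_rot"])[:,2]
for n in("side","top"):
    f0=dict(np.load(f"pics/{n}1.npz"));f=grab_frame(n)
    for k,g in(("before",f0),("now",f)):
        W=world(g).reshape(-1,3);w=W-cs;t=w@d;r=np.linalg.norm(w-np.outer(t,d),axis=1)
        q=t[(r<.026)&(t>.05)&(t<.14)];v=np.median(q) if len(q) else 0;print(n,k,"cap at",v,len(q))
        reg=W[(W[:,2]>.011)&(W[:,2]<.021)&(abs(W[:,0]-.541)<.14)&(abs(W[:,1]+.233)<.12)]
        print("  base min/max x",np.percentile(reg[:,0],[1]),np.percentile(reg[:,1],[1,99]),len(reg))
print("tcp along axis",(tc-cs)@d)
E
```

```text
side before cap at 0.06813503818692368 223
  base min/max x [0.45231326] [-0.32024995 -0.15632584] 2725
side now cap at 0.09240664228846866 220
  base min/max x [0.45141347] [-0.3229786  -0.16435116] 2699
top before cap at 0.06747733834758023 209
  base min/max x [0.45139583] [-0.31746837 -0.15030391] 1614
top now cap at 0.09204511964419809 173
  base min/max x [0.44805716] [-0.31594707 -0.22291579] 456
tcp along axis 0.05808865589792154
```

The tin is 24.5 mm out and the holder unmoved, but the pads have slipped to 33 mm off the tin's centre. The pads still hold the tin, so I'll regrip near its centre.

```bash

python3 -m crank '[{"claw":7,"travel":[0,0,0],"rotation":[0,0,0]},{"claw":7,"travel":[0,0,0],"rotation":[0,0,0]},{"claw":7,"travel":[0,0,0],"rotation":[0,0,0]},{"claw":7,"travel":[-1,0,0],"rotation":[0,0,0]},{"claw":7,"travel":[-2.2,0,0],"rotation":[0,0,0]},{"claw":7,"travel":[-3,0,0],"rotation":[0,0,0]},{"claw":7,"travel":[-3,0,0],"rotation":[0,0,0]},{"claw":4.5,"travel":[-3,0,0],"rotation":[0,0,0]},{"claw":4.5,"travel":[-3,0,0],"rotation":[0,0,0]},{"claw":4.5,"travel":[-3,0,0],"rotation":[0,0,0]},{"claw":4.5,"travel":[-3,0,0],"rotation":[0,0,0]},{"claw":4.5,"travel":[-3,0,0],"rotation":[0,0,0]}]' 60
cat >> st.py <<'E'
tc=np.array(s["tool_pos"])-OFF*C[:,2];w=(tc-cs)@RS;print("tcp in axis frame mm",(w*1000).round(1),s["grip_force"])
g=grab_frame("side");W=world(g).reshape(-1,3);w=W-cs;t=w@d;r=np.linalg.norm(w-np.outer(t,d),axis=1)
q=t[(r<.024)&(t>.05)&(t<.16)];print("tin out mm",(np.median(q)*1000-68.1).round(1))
E
python3 st.py
```

```text
time_s: 19.93
tool_pos: [0.5046, -0.2307, 0.0896]
tool_rot: [[-0.817, 0.094, -0.568], [0.079, 0.996, 0.051], [0.571, -0.003, -0.821]]
force: [-0.0, -3.2, -1.1]
width: 0.0591
grip_force: 59.9
axis torque 0.47 pull -0.9 [-0.41  0.63  0.98 -0.21  2.11 -1.94] out mm 13.7 twist 0.1
tcp in axis frame mm [28.8 -1.4 -3.5] 59.93027150630951
tin out mm 24.7
```

```bash

python3 -m crank '[{"claw":4.5,"travel":[0.05,-0.39,-0.02],"rotation":[6,0,0]},{"claw":4.5,"travel":[0.12,-0.77,-0.08],"rotation":[12,0,0]},{"claw":4.5,"travel":[0.2,-1.14,-0.18],"rotation":[18,0,0]},{"claw":4.5,"travel":[0.28,-1.5,-0.32],"rotation":[24,0,0]},{"claw":4.5,"travel":[0.34,-1.74,-0.44],"rotation":[28,0,0]},{"claw":4.5,"travel":[0.36,-1.5,-0.32],"rotation":[24,0,0]},{"claw":4.5,"travel":[0.42,-1.14,-0.18],"rotation":[18,0,0]},{"claw":4.5,"travel":[0.5,-0.77,-0.08],"rotation":[12,0,0]},{"claw":4.5,"travel":[0.56,-0.39,-0.02],"rotation":[6,0,0]},{"claw":4.5,"travel":[0.6,0,0],"rotation":[0,0,0]},{"claw":4.5,"travel":[0.6,0,0],"rotation":[0,0,0]}]' 60
python3 st.py
```

```text
time_s: 20.9
tool_pos: [0.4988, -0.2313, 0.0936]
tool_rot: [[-0.816, 0.1, -0.569], [0.08, 0.995, 0.059], [0.572, 0.002, -0.82]]
force: [-2.7, -0.6, 2.8]
width: 0.059
grip_force: 59.5
axis torque 0.09 pull 3.8 [-0.42  0.61  0.99 -0.21  2.11 -1.94] out mm 20.8 twist -0.4
tcp in axis frame mm [35.8 -2.9 -3.5] 59.48852241039276
tin out mm 30.6
```

Travel is 30.6 mm and the pull is gone, so the pads have let go. I'll draw it straight out.

```bash

python3 -m crank '[{"claw":4.5,"travel":[0.2,0,0],"rotation":[0,0,0]},{"claw":4.5,"travel":[0.5,0,0],"rotation":[0,0,0]},{"claw":4.5,"travel":[0.9,0,0],"rotation":[0,0,0]},{"claw":4.5,"travel":[1.3,0,0],"rotation":[0,0,0]},{"claw":4.5,"travel":[1.7,0,0],"rotation":[0,0,0]},{"claw":4.5,"travel":[2.1,0,0],"rotation":[0,0,0]},{"claw":4.5,"travel":[2.6,0,0],"rotation":[0,0,0]},{"claw":4.5,"travel":[3.2,0,0],"rotation":[0,0,0]},{"claw":4.5,"travel":[4,0,0],"rotation":[0,0,0]},{"claw":4.5,"travel":[4.8,0,0],"rotation":[0,0,0]},{"claw":4.5,"travel":[5.4,0,0],"rotation":[0,0,0]}]' 60
python3 st.py
```

```text
time_s: 21.87
tool_pos: [0.4551, -0.2254, 0.1246]
tool_rot: [[-0.817, 0.094, -0.568], [0.078, 0.996, 0.052], [0.571, -0.002, -0.821]]
force: [0.3, 0.3, -2.9]
width: 0.0593
grip_force: 59.4
axis torque -0.04 pull -1.9 [-0.43  0.5   1.1  -0.22  2.11 -1.97] out mm 74.6 twist 0.1
tcp in axis frame mm [89.8 -0.8 -3.6] 59.433801770210266
tin out mm 84.7
```

```bash
python3 -c "
from h import *
to([.500,-.22,.26],RS@Ro.from_euler('y',-15,degrees=True).as_matrix())
to([.546,.236,.25],yaw(182.8))"
```

```text
t 21.9167 travel [ 2.99  0.95 -9.72] rot [ -0.1 -14.8  -0.2]
t 21.9167 travel [ 0.99 46.78 -9.75] rot [  2.3 -34.7  -8. ]
```

```bash

python3 -m crank '[{"claw":4.5,"travel":[1,0,-1.5],"rotation":[0,0,0]},{"claw":4.5,"travel":[2.8,0,-4],"rotation":[0,0,0]},{"claw":4.5,"travel":[4.5,0.5,-6.5],"rotation":[0,-2,0]},{"claw":4.5,"travel":[5.5,2.5,-8.5],"rotation":[0,-5,-1]},{"claw":4.5,"travel":[5.5,5.5,-9.5],"rotation":[0,-8,-1.5]},{"claw":4.5,"travel":[5,9,-9.8],"rotation":[0.5,-11,-2]},{"claw":4.5,"travel":[4.5,12.5,-9.8],"rotation":[0.7,-14,-3]},{"claw":4.5,"travel":[4,16,-9.8],"rotation":[1,-17,-4]},{"claw":4.5,"travel":[3.5,19.5,-9.8],"rotation":[1.2,-20,-5]},{"claw":4.5,"travel":[3,23,-9.8],"rotation":[1.5,-23,-6]},{"claw":4.5,"travel":[2.5,26.5,-9.8],"rotation":[1.8,-27,-7]},{"claw":4.5,"travel":[2,30,-9.8],"rotation":[2,-31,-7.5]}]' 60
python3 -c "
from h import *
to([.546,.236,.20],yaw(182.8))"
```

```text
time_s: 22.92
tool_pos: [0.523, 0.0712, 0.2152]
tool_rot: [[-0.997, -0.04, -0.063], [-0.041, 0.999, 0.006], [0.063, 0.008, -0.998]]
force: [0.7, 0.3, -2.8]
width: 0.0591
grip_force: 59.4
t 22.9167 travel [-3.31 16.33  5.46] rot [ 0.5 -3.6 -0.5]
```

```bash

python3 -m crank '[{"claw":4.5,"travel":[-0.8,3.5,0],"rotation":[0.2,-2,-0.5]},{"claw":4.5,"travel":[-1.5,7,0],"rotation":[0.5,-3.6,-0.5]},{"claw":4.5,"travel":[-2.2,10.3,1],"rotation":[0.5,-3.6,-0.5]},{"claw":4.5,"travel":[-2.8,13.3,2.5],"rotation":[0.5,-3.6,-0.5]},{"claw":4.5,"travel":[-3.2,15.5,4],"rotation":[0.5,-3.6,-0.5]},{"claw":4.5,"travel":[-3.3,16.3,5],"rotation":[0.5,-3.6,-0.5]},{"claw":4.5,"travel":[-3.3,16.3,5.5],"rotation":[0.5,-3.6,-0.5]},{"claw":4.5,"travel":[-3.3,16.3,5.5],"rotation":[0.5,-3.6,-0.5]},{"claw":4.5,"travel":[-3.3,16.3,5.5],"rotation":[0.5,-3.6,-0.5]},{"claw":4.5,"travel":[-3.3,16.3,5.5],"rotation":[0.5,-3.6,-0.5]}]' 60
python3 - <<'E'
from h import *; from cell import *
to([.546,.236,.094],yaw(182.8))
f=grab_frame("side");cv2.imwrite("pics/s4.png",cv2.resize(f["frame"][60:220,270:470,::-1],None,fx=3,fy=3))
W=world(f);m=blue(f);N,L,st,ce=cv2.connectedComponentsWithStats(m)
for i in range(1,N):
    if st[i,4]>100 and ce[i][1]<230:
        Q=W[L==i];c,a,l,e=cyl(Q,[1,.05,0]);print(ce[i].round(),st[i,4],c.round(4),a.round(3),l.round(4),e.round(4))
E
```

```text
time_s: 23.75
tool_pos: [0.5466, 0.2329, 0.1607]
tool_rot: [[-0.999, -0.047, -0.001], [-0.047, 0.999, -0.0], [0.001, -0.0, -1.0]]
force: [0.6, -0.6, -1.6]
width: 0.0593
grip_force: 59.4
t 23.75 travel [ 0.04  0.31 10.67] rot [-0.  -0.  -0.1]
[343.  77.] 386 [0.5141 0.2343 0.1966] [ 1.    -0.006  0.023] 0.0456 0.0023
[372.  77.] 481 [0.5858 0.2335 0.1974] [1.    0.002 0.003] 0.0603 0.0023
[355. 120.] 1724 [0.5532 0.2159 0.0635] [ 0.987 -0.148 -0.065] 0.1429 0.0191
```

View pics/s4.png

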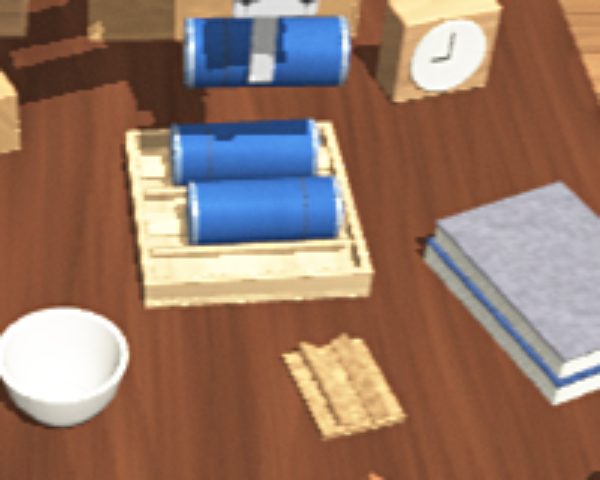

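The side view shows the held tin level above the tray, with both lower tins seated in their grooves. I'll lower it.

```bash

python3 -m crank '[{"claw":4.5,"travel":[0,0.15,2],"rotation":[0,0,0]},{"claw":4.5,"travel":[0,0.3,4.5],"rotation":[0,0,0]},{"claw":4.5,"travel":[0,0.3,6.5],"rotation":[0,0,0]},{"claw":4.5,"travel":[0,0.3,8],"rotation":[0,0,0]},{"claw":4.5,"travel":[0,0.3,9],"rotation":[0,0,0]},{"claw":4.5,"travel":[0,0.3,9.6],"rotation":[0,0,0]},{"claw":4.5,"travel":[0,0.3,9.8],"rotation":[0,0,0]},{"claw":4.5,"travel":[0,0.3,9.8],"rotation":[0,0,0]},{"claw":4.5,"travel":[0,0.3,9.8],"rotation":[0,0,0]},{"claw":4.5,"travel":[0,0.3,9.8],"rotation":[0,0,0]}]' 60
python3 - <<'E'
from h import *; from cell import *
to([.546,.236,.0944],yaw(182.8))
E
```

```text
time_s: 24.63
tool_pos: [0.5465, 0.2375, 0.0629]
tool_rot: [[-0.999, -0.049, -0.0], [-0.049, 0.999, 0.001], [0.0, 0.001, -1.0]]
force: [0.7, -0.3, -2.4]
width: 0.0591
grip_force: 59.4
t 24.6333 travel [ 0.06 -0.15  0.85] rot [ 0. -0.  0.]
```

```bash

python3 -m crank '[{"claw":4.5,"travel":[0,-0.1,0.2],"rotation":[0,0,0]},{"claw":4.5,"travel":[0,-0.1,0.4],"rotation":[0,0,0]},{"claw":4.5,"travel":[0,-0.1,0.55],"rotation":[0,0,0]},{"claw":4.5,"travel":[0,-0.1,0.65],"rotation":[0,0,0]},{"claw":4.5,"travel":[0,-0.1,0.7],"rotation":[0,0,0]},{"claw":4.5,"travel":[0,-0.1,0.7],"rotation":[0,0,0]},{"claw":4.5,"travel":[0,-0.1,0.7],"rotation":[0,0,0]}]' 60
python3 - <<'E'
from h import *; from cell import *
to([.546,.236,.0944],yaw(182.8))
E
```

```text
time_s: 25.22
tool_pos: [0.5466, 0.2364, 0.0581]
tool_rot: [[-0.999, -0.05, 0.001], [-0.05, 0.999, 0.0], [-0.001, 0.0, -1.0]]
force: [-2.7, -1.3, 9.4]
width: 0.0595
grip_force: 59.2
t 25.2167 travel [ 0.06 -0.04  0.37] rot [0.  0.1 0.1]
```

```bash

python3 - <<'E'
from h import *; from cell import *
for n in("side","top"):
    f=grab_frame(n);W=world(f).reshape(-1,3);B=blue(f).reshape(-1)>0
    if n=="side":cv2.imwrite("pics/s5.png",cv2.resize(f["frame"][60:180,300:440,::-1],None,fx=5,fy=5,interpolation=2))
    for k,c in(("third",[.5525,.2364,.092]),("packed",[.558,.1927,.05]),("loose",[.547,.280,.05])):
        a=np.array([.9988,.049,0]);w=W-c;t=w@a;r=np.linalg.norm(w-np.outer(t,a),axis=1);q=W[B&(r<.036)&(r>.022)&(abs(t)<.075)]
        if k=="packed" or k=="loose": q=q[q[:,2]<.083]
        if len(q)>60:
            o=cyl(q,a);t=(q-o[0])@o[1];print(n,k,len(q),o[0].round(4),o[1].round(3),round(o[3],4))
E
```

```text
side third 724 [0.5535 0.2372 0.0943] [ 1.     0.005 -0.012] 0.0025
side packed 957 [0.5571 0.1935 0.0507] [ 0.998  0.057 -0.   ] 0.0024
top third 169 [0.554  0.2353 0.0908] [0.999 0.034 0.032] 0.0024
top packed 383 [0.5581 0.1933 0.0501] [0.998 0.062 0.013] 0.0021
top loose 111 [0.5098 0.2773 0.0496] [ 0.999 -0.027  0.026] 0.0021
```

View pics/s5.png

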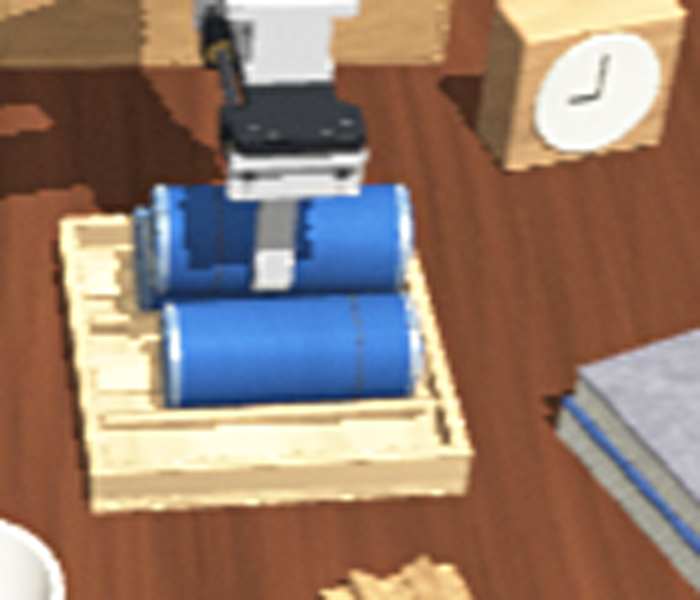

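```bash

python3 -m crank '[{"claw":4.5,"travel":[0,0,0.1],"rotation":[0,0,0]},{"claw":4.5,"travel":[0,0,0.15],"rotation":[0,0,0]},{"claw":4.5,"travel":[0,0,0.15],"rotation":[0,0,0]},{"claw":4.5,"travel":[0,0,0.15],"rotation":[0,0,0]}]' 60
python3 - <<'E'
from h import *; from cell import *
s=sense();print(s["torque"],s["tool_pos"])
f=grab_frame("side");W=world(f).reshape(-1,3);c=np.array(s["tool_pos"])-OFF*np.array(s["tool_rot"])[:,2]
B=blue(f).reshape(-1)>0;g=f["frame"].reshape(-1,3).astype(int);gray=(g.max(1)-g.min(1)<25)&(g.min(1)>70)
q=W[gray&~B&(abs(W[:,0]-c[0])<.012)&(W[:,1]<c[1]-.025)&(W[:,1]>c[1]-.06)&(W[:,2]<.14)]
print("near-finger points z",np.sort(q[:,2])[:8].round(4),len(q)," y at low",q[np.argsort(q[:,2])[:8],1].round(4))
E
```

```text
time_s: 25.65
tool_pos: [0.5467, 0.2366, 0.058]
tool_rot: [[-0.999, -0.051, 0.002], [-0.051, 0.999, 0.001], [-0.002, 0.0, -1.0]]
force: [-5.2, -2.9, 13.7]
width: 0.059
grip_force: 59.1
[-0.40097744  0.89799997  0.45274803] [0.54672123 0.23655277 0.05795114]
near-finger points z [0.0832 0.0865 0.0878 0.0898 0.091  0.093  0.0944 0.0947] 105  y at low [0.2095 0.2051 0.2032 0.2007 0.1993 0.197  0.1993 0.1991]
```

The push gave 14 N with no further motion, and the fingertips are clear of the lower tins, so the tin rests on both. I'll ease the grip first so that it settles, then open.

```bash

python3 -m crank '[{"claw":4.5,"travel":[0,0,-0.15],"rotation":[0,0,0]},{"claw":4.5,"travel":[0,0,-0.15],"rotation":[0,0,0]},{"claw":4.5,"travel":[0,0,-0.15],"rotation":[0,0,0]},{"claw":4.5,"travel":[0,0,-0.15],"rotation":[0,0,0]}]' 4
python3 - <<'E'
from h import *; from cell import *
s=sense();print(s["torque"],s["tool_pos"])
f=grab_frame("side");W=world(f).reshape(-1,3);B=blue(f).reshape(-1)>0
a=np.array([.9988,.049,0]);w=W-[.5525,.2364,.092];t=w@a;r=np.linalg.norm(w-np.outer(t,a),axis=1);o=cyl(W[B&(r<.036)&(r>.022)&(abs(t)<.075)],a);print(o)
E
```

```text
time_s: 26.03
tool_pos: [0.5466, 0.2362, 0.055]
tool_rot: [[-0.999, -0.049, -0.0], [-0.049, 0.999, -0.0], [0.0, -0.0, -1.0]]
force: [1.9, -1.0, 2.4]
width: 0.0597
grip_force: 4.0
[-0.11553001 -0.40596896  0.07661972] [0.54660501 0.23619594 0.05502319]
(array([0.55328477, 0.23736449, 0.09196603]), array([ 0.99893207,  0.04405556, -0.01392188]), np.float64(0.12434341333706625), np.float64(0.0024410161030109616))
```

The tin has now settled to z≈0.091, which matches the saddle. Opening and leaving.

```bash

python3 -m crank '[{"claw":6.4,"travel":[0,0,0],"rotation":[0,0,0]},{"claw":6.8,"travel":[0,0,0],"rotation":[0,0,0]},{"claw":7,"travel":[0,0,0],"rotation":[0,0,0]},{"claw":7,"travel":[0,0,0],"rotation":[0,0,0]},{"claw":7,"travel":[0,0,-0.5],"rotation":[0,0,0]},{"claw":7,"travel":[0,0,-1.5],"rotation":[0,0,0]},{"claw":7,"travel":[0,0,-3.5],"rotation":[0,0,0]},{"claw":7,"travel":[0,0,-6.5],"rotation":[0,0,0]},{"claw":7,"travel":[0,0,-10],"rotation":[0,0,0]},{"claw":7,"travel":[0,0,-14],"rotation":[0,0,0]},{"claw":7,"travel":[0,0,-17],"rotation":[0,0,0]},{"claw":7,"travel":[0,0,-18],"rotation":[0,0,0]}]' 10
python3 - <<'E'
from h import *; from cell import *
f=grab_frame("side");W=world(f).reshape(-1,3);B=blue(f).reshape(-1)>0
cv2.imwrite("pics/s6.png",cv2.resize(f["frame"][50:330,260:460,::-1],None,fx=2,fy=2))
for k,c in(("third",[.5525,.2364,.092]),("packed",[.558,.1927,.05])):
    a=np.array([.9988,.049,0]);w=W-c;t=w@a;r=np.linalg.norm(w-np.outer(t,a),axis=1);q=W[B&(r<.036)&(r>.022)&(abs(t)<.075)&(W[:,2]<c[2]+.033)];o=cyl(q,a);print(k,o[0].round(4),o[1].round(3),len(q))
E
```

```text
time_s: 27.08
tool_pos: [0.5481, 0.2375, 0.242]
tool_rot: [[-0.999, -0.05, 0.008], [-0.049, 0.999, 0.004], [-0.008, 0.004, -1.0]]
force: [-0.2, -0.7, 0.9]
width: 0.07
grip_force: 0.0
third [0.553  0.2365 0.0911] [0.999 0.051 0.002] 968
packed [0.5571 0.1932 0.0507] [ 0.999  0.052 -0.001] 975
```

View pics/s6.png

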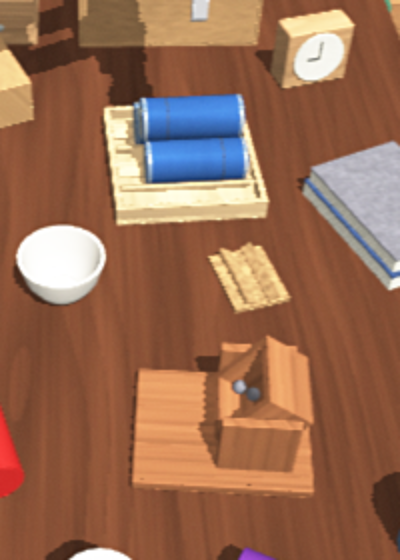

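The third tin (195,115) lies on the other two at z 0.091, parallel to them. The holder is empty and in place, the bowl is untouched, and the gripper is clear. Handing in.

```bash
python3 -c "
from cell import *
print(sign_off())"
```

```text
the job is handed in; nothing more can be done
None
```

I handed in the job at about 27 s, with no verdict returned: the loose tin is in the empty groove, and the stuck tin, twisted free without moving the holder, lies on top, lined up with the other two.

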